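Fetch a socket from under the bench shelf with a trigger grabber

ROBOT

A 6-joint arm with a two-finger parallel gripper is mounted at the origin on the work surface. World frame = base frame: x ahead of the robot, y to its left, z up, the work surface at z = 0. Lengths are in m, angles in rad, forces in N, time in s.
With the tool pointing down it reaches from about 0.325 to 0.775 m from the base axis. Payload 5.5 kg.
Tool frame: the origin (TCP) lies between the finger pads; the fingertips stand 8 mm ahead of it and the grasp point (between the pads) lies 11 mm behind it (tcp_to_tips is the distance from the TCP to the fingertips, in m); z points along the fingers, y is the line along which they close (so a half turn about z gives the same grasp; the last joint's range is limited). The gripper opens to 88 mm and grips with 3 to 60 N. Pads are 20 mm wide; open, the fingers measure 115 mm over their backs; the gripper's body (75 mm by 178 mm) begins 61 mm behind the grasp point.
Start: joints at [-0.057, 0.091, 1.231, -0, 1.82, -0.057], TCP at [0.6, -0, 0.231] pointing down, gripper open.
Joint ranges: [-2.87, 2.87], [-0.86, 2.18], [0.17, 2.46], [-1.51, 4.65], [0.06, 2.69], [-2.65, 2.65]. Speed limits (rad/s): [2.57, 2.57, 3.01, 3.14, 3.14, 3.14].

INTERFACE

Orientations are given as a unit quaternion [w, x, y, z].
In Python, from bench import * gives the robot as it stands. Calls block until the motion is done:
- move_to(position, orientation): joint-space move of the TCP to a pose.
- move_l(position, speed=0.15, orientation=None): straight line of the TCP; orientation=None keeps the orientation; speed is the mean speed in m/s.
- movej(angles): joint-space move.
- gripper_open() and close(): open the fingers fully, or close them until they stop; the grip force is fixed at half the most.
- hold(seconds).
- inverse_kinematics(position, orientation): joint angles nearest the present ones, or None.
- state(): the state.
- get_image(name): name is "scene" or "side" or "wrist"; returns a dict with "frame" (400x640x3 uint8, blue, green, red), "depth" (400x640 float32, m along the optical axis (not along the pixel's ray), 0 where there is no reading), "camera_matrix" (3x3 intrinsics, pixels), "view" (4x4, takes a point from world to camera coordinates). Camera axes: x right, y up, looking along -z (the intrinsics and any distortion apply to the point x, -y, -z); pixel columns grow to the right and rows downward; lengths in m; the calibration is good to about 2 mm. The wrist camera is an equidistant fisheye: a pixel r from the principal point sees the ray r / f radians off the axis. A picture is of the moment at which its call begins.
A pose or a line that the arm cannot do raises IKError and nothing moves.
- job_done(): hands the job in; it is judged then, once.
The state is a dict: "time": time; "joint_pos": joint angles; "dq": joint speeds; "joint_torque": joint torques, N m; "ee_pos": TCP position; "ee_rot": TCP orientation; "ft_force": force on the tool from outside, world axes, zero at the start; "moment": the same for the moment, N m; "finger_gap": finger opening in m; "finger_force": force on a finger pad.
Only numpy, scipy, OpenCV 4.12 (cv2) and the standard library are available. Lean on these libraries where they do the work, as an engineer would, in place of code of your own. Each camera call takes 0.05 s, during which the arm holds its last target. There are 200 camera calls.

TASK

The silver socket with the red band has slid under the low wire shelf: take the grabber off its blue mat, reach in through the shelf's open side, squeeze the trigger so that the jaws close on the socket, and draw it out in the jaws onto the open bench. Let go of it there and stand the grabber back on its mat the way it was, wholly on the mat with its jaws towards the white cross line; then stand the socket upright in the empty bay of the socket tray, on the green pad. Do not knock over or shove the chuck beside it, the other sockets or anything else lying about.

Things in the scene. Friction and masses are not known exactly. Their poses are not given: they have to be found in the camera images.
- grabber: pick-up grabber, 0.30 kg, standing upright by itself. Origin: underside of its flat dark sole (130 x 60 mm, x = -45 to +85 mm), below the grip; x along its shaft to the jaws, z up. Jaws end at x = 278 mm, 90 mm wide over all, z = 17 to 39 mm. Orange rear post: 28 mm wide, z = 45 to 120 mm, rear face at x = -30 mm; the red trigger plate is in front of it, above a 50 mm high black housing
- grip (a point): point midway between the rear face of the orange post and the front face of the unsqueezed trigger (60 mm apart along the grabber's x), 90 mm above the sole: pinch here from above, one finger behind the post, one in front of the trigger; axes as the grabber
- trigger (a joint): travel of the red trigger towards the post, m: 0 released (jaws open), 0.018 fully squeezed. Front face (26 mm wide, z = 60 to 120 mm) at x = +30 mm when released. Its spring, 8 N to start moving, 13.5 N at full travel, reopens the jaws. Jaws meet a 28 mm socket at 11 to 14 mm; about 30 N then holds it well; a squeeze of 1 to 3 mm carries the grabber with the jaws still wide open
- jaw_mid (a point): point midway between the jaws where a socket's axis should be when they close: x = 250 mm, 28 mm above the sole; axes as the grabber. Open jaws are 63 mm apart here, free above, below and in front; they reach 28 mm further ahead. The jaw head is 54 mm behind this point
- jaw_l: left jaw of the grabber, 22 mm high, swings inwards about a vertical pin 188 mm ahead of the grabber's origin and 18 mm left of its middle, 25 rad per m of trigger travel
- jaw_r: right jaw, mirror image of the left one
- mat: blue mat fixed to the bench, 400 x 130 mm, 3 mm thick, white lines along its long sides and across one end; origin at its centre on the bench, x along it to the end with the white cross line. The parked grabber stands along its middle, origin at about x = -115 mm, jaws towards the cross line (+x)
- shelf: low red bench shelf, fixed, 340 mm (x) by 240 mm (y), wire deck 75 mm above the bench with stock (up to 45 mm high) on its rear 70 mm; origin at its centre on the bench. Closed by sheets at both ends (x = +-170 mm) and behind (+y); open on its -y side, with 67 mm free height. Things under it are seen through the wires
- shelf_mouth (a point): middle of the lower edge of the shelf's open side, on the bench; y points into the shelf, x along the opening
- socket: the socket to fetch: bright steel cylinder, 28 mm diameter, 50 mm tall, red band near the top, about 0.08 kg, standing upright under the shelf; origin at the centre of its underside, z up its axis
- chuck: brass-coloured drill chuck, conical, 38 mm diameter at the foot, 46 mm tall, standing under the shelf 100 to 140 mm to one side (along the shelf) of the socket: leave alone; origin at the centre of its underside
- tray: grey socket tray fixed to the bench, 212 x 56 mm, walls 14 mm high and 4 mm thick, floor 4 mm thick, four bays (48 x 48 mm) in a row along its x, 52 mm apart; origin at the centre of its underside
- pad: green disc, 36 mm diameter, flat on the floor of the only empty bay; origin at its centre, 4 mm above the bench
- socket_a: dark socket with a blue band, 28 mm diameter, 50 mm tall, standing in a bay of the tray; origin at the centre of its underside: leave alone
- socket_b: dark socket with a blue band, 28 mm diameter, 50 mm tall, standing in a bay of the tray; origin at the centre of its underside: leave alone
- socket_c: dark socket with a blue band, 28 mm diameter, 50 mm tall, standing in a bay of the tray; origin at the centre of its underside: leave alone
- tape: roll of green tape lying flat, 100 mm diameter, 30 mm high: leave alone; origin at the centre of its underside
- ratchet: ratchet with black handle, 200 mm long, 32 mm high at its head: leave alone; origin on the bench near the middle of its length, x towards the head
- driver: screwdriver lying on the bench near the robot: leave alone; x towards its tip
Not all that is in view belongs to the job. What is shaped like the socket but turquoise is not meant.

How it is judged:
By the outcome, as a careful person would: the job done as asked, in the order asked, and still so for the second after the job is handed in, with the robot touching nothing.
It also fails if it takes over 64 s, if anything falls off the work surface, if the arm or the gripper's body presses on something with over 40 N, if the wrist force passes 120 N, or if a joint passes its speed limit or range.

## Working session

There is one attempt and no reset: what is moved stays moved. The work goes in short steps, each a Python script; the robot and the scene stay as the last script left them, time stands still between calls to the robot, and variables do not carry over. Pictures are saved under pics/ and viewed, at most 10 in all, crops included, and the job is handed in when it is done.

```bash
ls; mkdir -p pics; python3 - <<'E'
from bench import *
import cv2,numpy as np
for n in ("scene","side"):
    d=get_image(n); cv2.imwrite(f"pics/{n}0.png",d["frame"]); np.savez(f"{n}0.npz",**d)
    print(n,np.round(d["camera_matrix"],1).tolist(),np.round(d["view"],3).tolist(),[k for k in d])
s=state();print(s["time"],s["ee_pos"],s["ee_rot"],s["finger_gap"])
E
```

```text
pics
scene [[484.9, 0.0, 315.6], [0.0, 484.9, 209.4], [0.0, 0.0, 1.0]] [[-0.448, 0.894, -0.009, 0.167], [-0.726, -0.358, 0.587, 0.333], [0.522, 0.27, 0.809, -1.743], [0.0, 0.0, 0.0, 1.0]] ['frame', 'depth', 'camera_matrix', 'view']
side [[482.6, 0.0, 318.1], [0.0, 482.6, 201.6], [0.0, 0.0, 1.0]] [[0.951, -0.31, 0.019, -0.456], [0.146, 0.498, 0.855, -0.188], [-0.274, -0.81, 0.519, -1.125], [0.0, 0.0, 0.0, 1.0]] ['frame', 'depth', 'camera_matrix', 'view']
0.1 [ 5.99756770e-01 -4.29737233e-06  2.29613380e-01] [-6.54226230e-04  7.07107816e-01  7.07105201e-01 -5.85818435e-04] 0.08808348382160558
```

View pics/scene0.png

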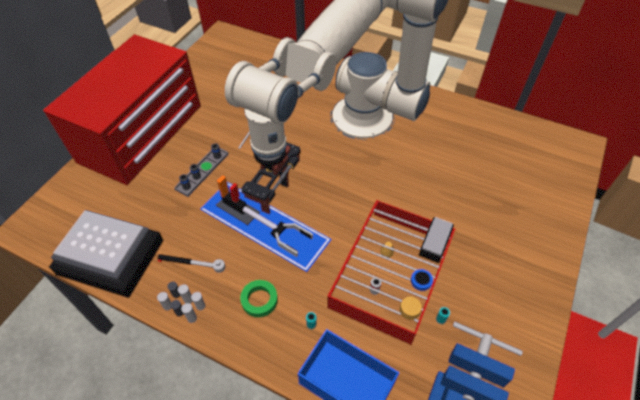

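View pics/side0.png

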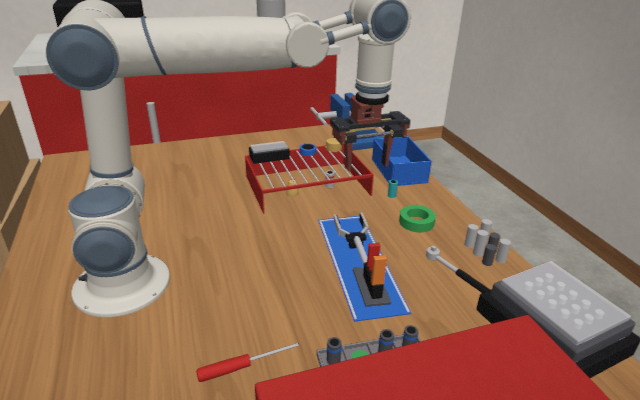

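Scene view: the fetch socket is under the wires at about (376,284). It could be confused with the turquoise cylinders at (311,320) and (443,314), the grey and dark cluster near (180,300), or the brass chuck at (387,250). The mat with the grabber is around (265,225), and the tray with its green pad is at (207,167). I'll take close crops to check.

```bash
python3 - <<'E'
import cv2,numpy as np
f=np.load("scene0.npz")["frame"]
cv2.imwrite("pics/c1.png",cv2.resize(f[195:345,320:460],None,fx=4,fy=4,interpolation=cv2.INTER_CUBIC))
cv2.imwrite("pics/c2.png",cv2.resize(f[140:272,170:335],None,fx=4.5,fy=4.5,interpolation=cv2.INTER_CUBIC))
E
```

```text
(no output)
```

View pics/c1.png

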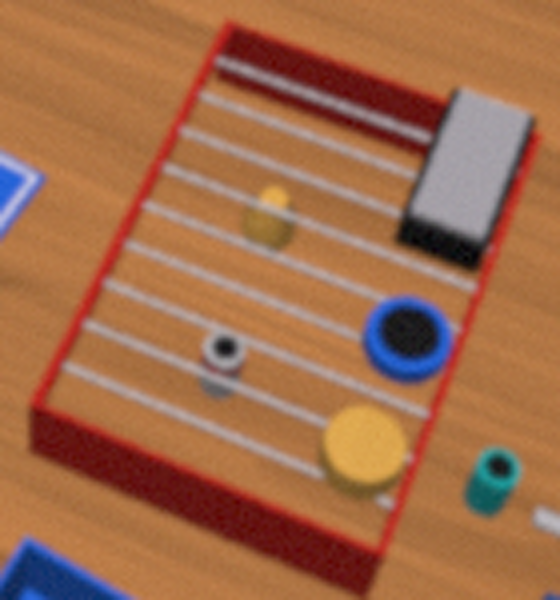

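View pics/c2.png

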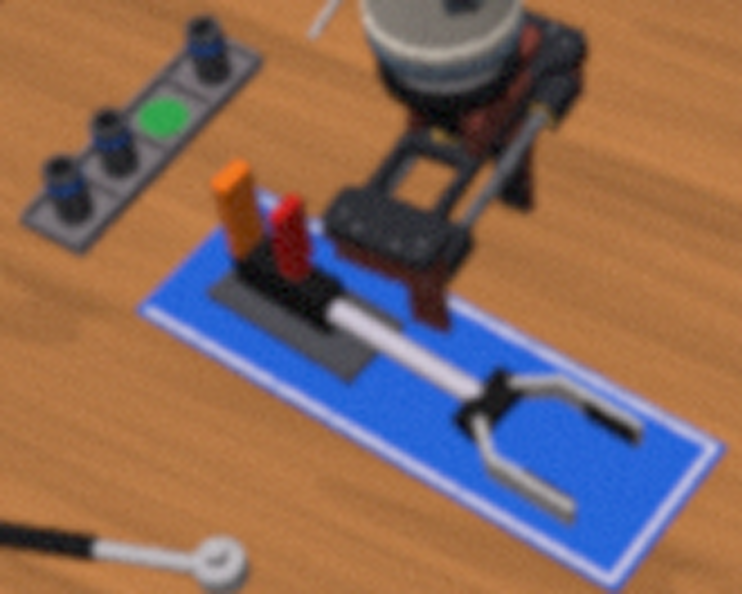

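c1: the silver socket with its red band has its top at crop (225,348); the chuck is at (270,215), with stock on the rear side. The shelf opens to the left, towards the mat side. c2: the grabber's post top is at (236,170), its trigger top at (289,202) and its jaw tips at (575,515) and (640,435). The pad is at (163,118). Next I'll back-project these.

```bash
cat > h.py <<'E'
import numpy as np
def ray(d,uv,z):
    """intersect pixel ray with world plane z"""
    K=d["camera_matrix"];V=d["view"];u,v=uv
    r=np.array([(u-K[0,2])/K[0,0],-(v-K[1,2])/K[1,1],-1])
    R=V[:3,:3];o=-R.T@V[:3,3];w=R.T@r
    return o+w*(z-o[2])/w[2]
E
python3 - <<'E'
import numpy as np
from h import ray
d=np.load("scene0.npz")
def p(n,c,uv,z):
    s,o=((4,(320,195)),(4.5,(170,140)))[c-1]
    q=[o[i]+(uv[i]+.5)/s-.5 for i in(0,1)]
    print(n,np.round(ray(d,q,z)[:2],4))
    return ray(d,q,z)
S=[p("shelf",1,u,.078) for u in((230,22),(538,130),(380,558),(35,408))]
for i in range(4):print("len",np.linalg.norm(S[i]-S[i-1]),np.degrees(np.arctan2(*(S[i]-S[i-1])[1::-1])))
print("centre",sum(S)/4)
p("shelf bottom corner",1,(35,450),0);p("shelf bottom",1,(372,597),0)
p("socket",1,(225,348),.05);p("socket foot",1,(219,385),0);p("chuck top",1,(275,192),.046);p("chuck foot",1,(266,243),0)
M=[p("mat",2,u,.003) for u in((142,310),(262,193),(722,448),(614,590))]
for i in range(4):print("len",np.linalg.norm(M[i]-M[i-1]),np.degrees(np.arctan2(*(M[i]-M[i-1])[1::-1])))
print("matc",sum(M)/4)
p("pad",2,(163,118),.005)
p("post",2,(236,170),.123);p("trig",2,(289,202),.123);p("tipL",2,(575,512),.042);p("tipR",2,(641,432),.042)
p("sole",2,(209,293),.003);p("sole",2,(350,383),.003);p("sole",2,(403,326),.003)
p("A",2,(65,165),.054);p("B",2,(112,120),.054);p("C",2,(204,25),.054)
p("tray",2,(22,218),.014);p("tray",2,(262,62),.014)
# depth sanity
K=d["camera_matrix"]
T=np.linalg.inv(d["view"])
for n,(u,v) in {"pad":(206,166),"deckstock":(437,235),"table":(300,190),"tape":(258,287),"bluebin":(350,360),"turq":(311,316),"ratchet":(219,265)}.items():
    z=d["depth"][v,u];q=T@np.array([(u-K[0,2])/K[0,0]*z,-(v-K[1,2])/K[1,1]*z,-z,1]);print(n,q[:3].round(3))
E
```

```text
shelf [0.3815 0.2077]
shelf [0.374  0.4384]
shelf [0.7208 0.446 ]
shelf [0.7242 0.2141]
len 0.34276277003442523 -178.93223432805993
len 0.2308065552756846 91.86773416757443
len 0.3468297950976829 1.265435089233191
len 0.23198214315178534 -89.14032466456999
centre [0.55013702 0.32654998 0.078     ]
shelf bottom corner [0.7179 0.2121]
shelf bottom [0.7132 0.4508]
socket [0.6158 0.3034]
socket foot [0.6179 0.3047]
chuck top [0.4837 0.2874]
chuck foot [0.498  0.2916]
mat [ 0.5975 -0.2844]
mat [ 0.4728 -0.2665]
mat [0.5216 0.1229]
mat [0.6471 0.1077]
len 0.3952728414616029 -97.21270258692297
len 0.1259238761800279 171.82671586335638
len 0.39245935785746033 82.8556400186848
len 0.12637626001013144 -6.89411067329826
matc [ 0.55976439 -0.08010222  0.003     ]
pad [ 0.4462 -0.3695]
post [ 0.5384 -0.2224]
trig [ 0.5459 -0.1769]
tipL [0.6275 0.0713]
tipR [0.5563 0.0814]
sole [ 0.5647 -0.251 ]
sole [ 0.5859 -0.1238]
sole [ 0.5294 -0.1158]
A [ 0.5439 -0.3735]
B [ 0.4952 -0.3681]
C [ 0.3895 -0.3608]
tray [ 0.5739 -0.4001]
tray [ 0.3733 -0.3285]
pad [ 0.448 -0.367  0.008]
deckstock [0.449 0.405 0.118]
table [ 0.394 -0.045 -0.002]
tape [0.759 0.018 0.022]
bluebin [0.827 0.325 0.01 ]
turq [0.78  0.192 0.049]
ratchet [ 0.749 -0.115  0.022]
```

```bash
cat >> h.py <<'E'
from scipy.spatial.transform import Rotation
def u(h): h=np.radians(h); return np.array([np.cos(h),np.sin(h),0])
def Q(h):
    y=u(h); z=np.array([0,0,-1.]); q=Rotation.from_matrix(np.c_[np.cross(y,z),y,z]).as_quat()
    return q[[3,0,1,2]]
def P(xy,z): return np.array([xy[0],xy[1],z])
SOCK=np.array([.6165,.304,0]); H=50
S=SOCK-.316*u(H)      # set-down: released grabber origin
F=SOCK-.256*u(H)      # released origin just before the squeeze
G0=np.array([.5435,-.200,0]); HG=80
REL=np.array([.42,-.12,0])
E
python3 - <<'E'
from bench import *
from h import *
d=np.load("side0.npz")
for uv in((200,373),(245,362),(298,347)):print("driver",ray(d,uv,.015).round(3))
print("side socket top",ray(d,(330,173),.05).round(3),"chuck",ray(d,(292,183),.046).round(3))
# cross-check of the grabber from the side view
print("post",ray(d,(380,257),.123).round(3),"trig",ray(d,(374,245),.123).round(3),S,F)
for n,p,h in(("g0",P(G0,.082),HG),("pre",P(S-[0,.11,0],.12),H),("S",P(S,.08),H),("F",P(F,.08),H),("out",P(F-[0,.16,0],.09),H),("rel",P(REL,.08),90),("back",P(REL-[0,.07,0],.08),90)):
    for k in(0,180):
        q=inverse_kinematics(p,Q(h+k)); print(n,k,p.round(3),None if q is None else np.round(q,2))
E
```

```text
driver [ 0.143 -0.326  0.015]
driver [ 0.227 -0.325  0.015]
driver [ 0.333 -0.32   0.015]
side socket top [0.613 0.291 0.05 ] chuck [0.484 0.27  0.046]
post [ 0.541 -0.228  0.123] trig [ 0.546 -0.185  0.123] [0.41337912 0.06192996 0.        ] [0.45194637 0.10789262 0.        ]
g0 0 [ 0.544 -0.2    0.082] [-0.41  0.06  1.53 -0.    1.55 -1.81]
g0 180 [ 0.544 -0.2    0.082] [-0.41  0.06  1.53 -0.    1.55  1.33]
pre 0 [ 0.413 -0.048  0.12 ] [-0.2  -0.42  1.88 -0.    1.68 -1.07]
pre 180 [ 0.413 -0.048  0.12 ] [-0.2  -0.42  1.88 -0.    1.68  2.07]
S 0 [0.413 0.062 0.08 ] [ 0.07 -0.4   1.94 -0.    1.6  -0.81]
S 180 [0.413 0.062 0.08 ] [ 0.07 -0.4   1.94 -0.    1.6   2.34]
F 0 [0.452 0.108 0.08 ] [ 0.16 -0.26  1.83 -0.    1.57 -0.71]
F 180 [0.452 0.108 0.08 ] [ 0.16 -0.26  1.83 -0.    1.57  2.43]
out 0 [ 0.452 -0.052  0.09 ] [-0.19 -0.29  1.84 -0.    1.6  -1.06]
out 180 [ 0.452 -0.052  0.09 ] [-0.19 -0.29  1.84 -0.    1.6   2.08]
rel 0 [ 0.42 -0.12  0.08] [-0.36 -0.34  1.89 -0.    1.59 -1.93]
rel 180 [ 0.42 -0.12  0.08] [-0.36 -0.34  1.89 -0.    1.59  1.21]
back 0 [ 0.42 -0.19  0.08] [-0.5  -0.27  1.84 -0.    1.57 -2.07]
back 180 [ 0.42 -0.19  0.08] [-0.5  -0.27  1.84 -0.    1.57  1.07]
```

```bash
python3 - <<'E'
from bench import *
from h import *
g=G0-[0,.002,0]
move_to(P(g,.17),Q(HG)); move_l(P(g,.082),.15)
s=state();print(s["time"],s["ft_force"].round(1) if hasattr(s["ft_force"],"round") else s["ft_force"])
close(); s=state();print(s["time"],s["finger_gap"],s["finger_force"],s["ee_pos"])
move_l(P(g,.15),.15); hold(.2); s=state();print(s["time"],s["finger_gap"],s["finger_force"],s["ft_force"],s["moment"])
import cv2
d=get_image("side");cv2.imwrite("pics/p5.png",cv2.resize(d["frame"][120:360,220:480],None,fx=2.4,fy=2.4))
E
```

```text
2.3833 [-0.3  0.1  1.2]
3.125 0.04507023338760725 29.953350126743317 [ 0.54369907 -0.20268857  0.08283147]
3.925 0.04459670856279563 29.904583990573883 [ 0.17079106  1.23520354 -4.34762012] [-0.08204132 -0.0815313  -0.02191685]
```

View pics/p5.png

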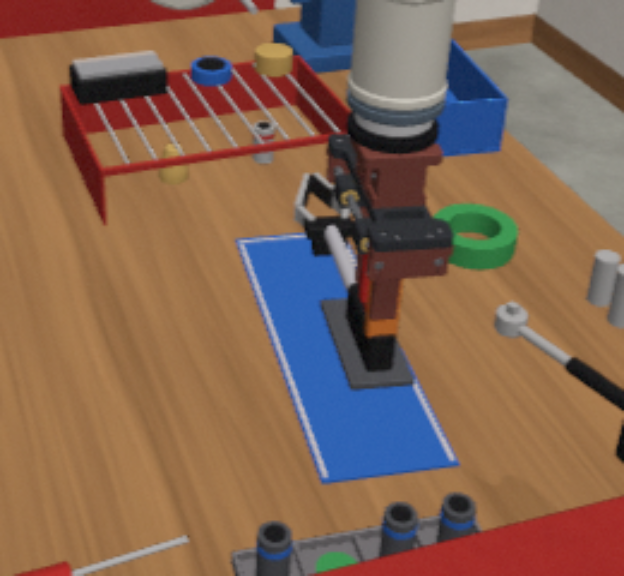

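The grabber is held and clear of the mat with its jaws closed (gap 45 mm), and the socket is visible under the shelf at crop (263,140). Because `close()` always squeezes fully, I'll carry it with the jaws closed, set it down short of the socket and let the jaws open. Then I'll push it forward and squeeze.

```bash
python3 - <<'E'
from bench import *
from h import *
import cv2
A=S-[0,.11,0]
move_l(P(A,.16),.2,Q(H)); move_l(P(A,.091),.15); move_l(P(S,.091),.1); move_l(P(S,.0805),.03)
s=state();print(s["time"],s["ee_pos"],s["ft_force"],s["finger_gap"])
gripper_open(); s=state();print(s["time"],s["ft_force"],s["finger_gap"])
d=get_image("scene");np.savez("scene1.npz",**d)
cv2.imwrite("pics/p6.png",cv2.resize(d["frame"][190:325,280:440],None,fx=4.4,fy=4.4,interpolation=cv2.INTER_CUBIC))
E
```

```text
7.4917 [0.41337894 0.06181049 0.08038004] [-1.07758334 -0.13978954 -1.77891326] 0.04483426592754404
8.3083 [ 1.27317597 -0.6017744  -0.38372852] 0.0879644256778485
```

View pics/p6.png

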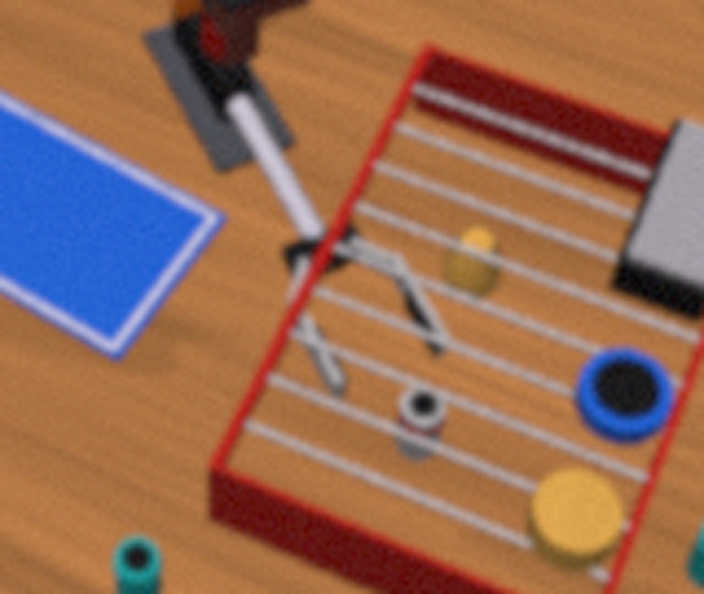

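The grabber is standing with its jaws open, tips at crop (340,388) and (438,350). The socket top is at (424,403), and the chuck at (473,260) is clear. I'll compute the relative offset.

```bash
python3 - <<'E'
from h import *
d=np.load("scene1.npz")
g=lambda uv,z: ray(d,[(280,190)[i]+(uv[i]+.5)/4.4-.5 for i in(0,1)],z)
L=g((439,349),.036);R=g((340,388),.036);T=(L+R)/2
k=g((424,403),.05); kf=g((416,437),.0)   # foot ellipse centre
s1=g((220,170),.003);s2=g((294,141),.003);B=(s1+s2)/2
print("tips",L.round(4),R.round(4),np.linalg.norm(L-R),"sock",k.round(4),kf.round(4))
h=np.degrees(np.arctan2(*(T-B)[1::-1]));print("heading sole->tips",h,"len",np.linalg.norm((T-B)[:2]),"sole width",np.linalg.norm(s1-s2))
X=u(H);Y=np.array([-X[1],X[0],0])
for n,p in(("tip",T),("sole",B),("sock",k)):print(n,"along",(p-S)@X,"lat(left+)",(p-S)@Y)
E
```

```text
tips [0.568  0.2955 0.036 ] [0.6207 0.251  0.036 ] 0.06893492033434787 sock [0.6145 0.3032 0.05  ] [0.6126 0.3019 0.    ]
heading sole->tips 49.379423418810774 len 0.19851324089183744 sole width 0.05663596326935551
tip along 0.27818104055944454 lat(left+) -0.002807612040083464
sole along 0.0796794436285084 lat(left+) -0.0006575364021489236
sock along 0.31408151474838025 lat(left+) 0.0009972276117139012
```

```bash
python3 - <<'E'
from bench import *
from h import *
import cv2
X=u(H); z=.080
move_l(P(S+.072*X,z),.06)
s=state();print(s["time"],s["ft_force"],s["ee_pos"])
move_l(P(S+.058*X,z),.08)
d=get_image("scene");np.savez("scene2.npz",**d)
close(); s=state();print(s["time"],s["ft_force"],s["finger_gap"],s["finger_force"])
d2=get_image("scene")
a,b=[cv2.resize(x["frame"][220:310,330:430],None,fx=4,fy=4,interpolation=cv2.INTER_CUBIC) for x in(d,d2)]
cv2.imwrite("pics/p7.png",np.hstack([a,b]))
E
```

```text
9.7083 [ 0.14703374  0.15328236 -0.16250325] [0.45969463 0.1172556  0.07984969]
10.7833 [-1.66877371 -1.19896666  2.1218815 ] 0.04792991405365394 30.00451773405075
```

View pics/p7.png

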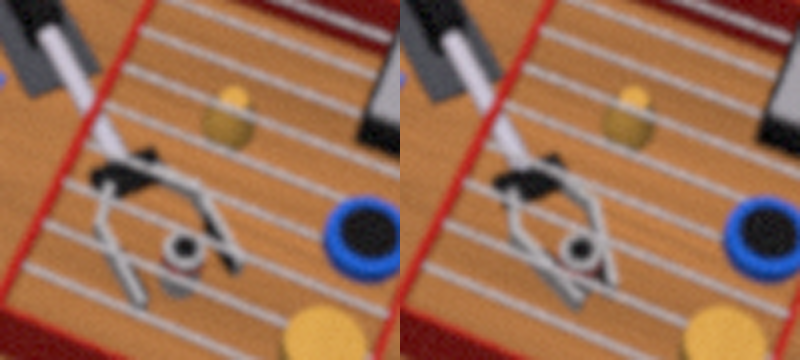

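In the left frame the socket is between the open jaws; in the right frame the jaws have closed on it (gap 47.9 mm) and the chuck hasn't moved. I'll draw it out now.

```bash
python3 - <<'E'
from bench import *
from h import *
import cv2
X=u(H); C=S+.058*X
move_l(P(C,.086),.03); move_l(P(C-[0,.165,0],.087),.10)
s=state();print(s["time"],s["finger_gap"],s["ft_force"])
move_l(P(C-[0,.165,0],.105),.08)
move_l(P(REL,.105),.08,Q(90))
d=get_image("scene");np.savez("scene3.npz",**d)
cv2.imwrite("pics/p8.png",cv2.resize(d["frame"][110:310,230:460],None,fx=3,fy=3,interpolation=cv2.INTER_CUBIC))
s=state();print(s["time"],s["finger_gap"],s["ee_pos"])
E
```

```text
12.9833 0.04811405410069529 [ 0.08470651 -0.38985273 -3.28693849]
14.4167 0.04805316772382412 [ 0.42013205 -0.11975798  0.10492883]
```

View pics/p8.png

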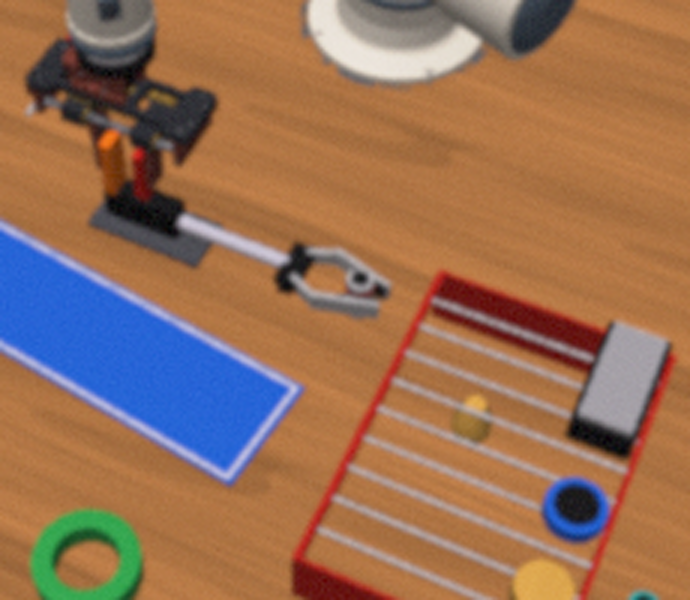

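The socket sits upright in the jaws over open bench, clear of the shelf and mat. I'll set it down, release, drag the grabber back by its trigger face, then park it on the mat.

```bash
python3 - <<'E'
from bench import *
from h import *
import cv2
move_l(P(REL,.0805),.04); hold(.2)
gripper_open(); s=state();print(s["time"],s["ft_force"])
move_l(P(REL-[0,.094,0],.0805),.08); s=state();print("back",s["ft_force"])
B=REL-[0,.080,0]
move_l(P(B,.0805),.08)
close(); s=state();print(s["time"],s["finger_gap"],s["finger_force"])
move_l(P(B,.16),.15)
d=get_image("scene");np.savez("scene4.npz",**d)
cv2.imwrite("pics/p9.png",cv2.resize(d["frame"][110:270,170:370],None,fx=3.6,fy=3.6,interpolation=cv2.INTER_CUBIC))
s=state();print(s["time"],s["finger_gap"])
E
```

```text
16.15 [-0.572657    0.7717016   0.07740271]
back [-0.19692519  0.15883339 -0.24482549]
18.5417 0.044579246442510254 30.003084540367126
19.275 0.04444191819934638
```

View pics/p9.png

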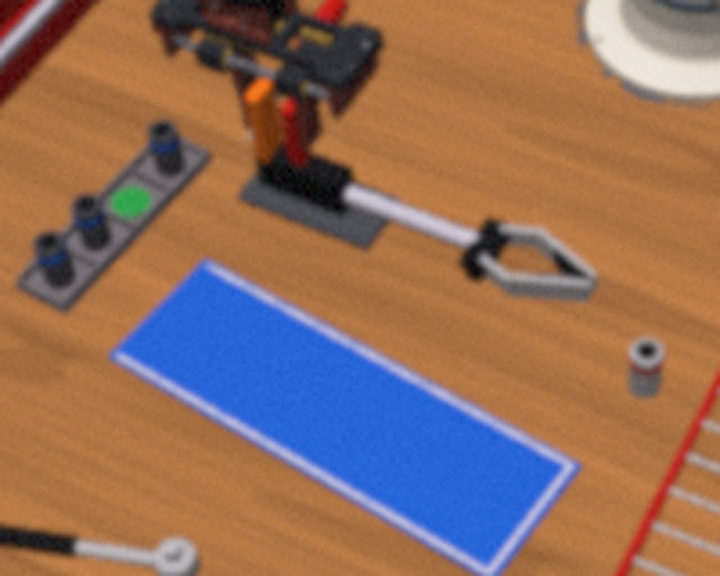

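```bash
python3 - <<'E'
from h import *
d=np.load("scene4.npz")
g=lambda uv,z: ray(d,[(170,110)[i]+(uv[i]+.5)/3.6-.5 for i in(0,1)],z)
M=[g(q,.003) for q in((208,260),(112,355),(490,577),(581,466))]
c=sum(M)/4; ax=(M[2]+M[3]-M[0]-M[1])/2; print("mat",c.round(4),np.degrees(np.arctan2(ax[1],ax[0])),np.linalg.norm(ax))
print("sock",g((648,350),.05).round(4),"foot",g((645,381),0).round(4))
print("pad",g((131,202),.005).round(4))
a,b,e=g((50,242),.054),g((88,206),.054),g((164,131),.054);print("abc",a.round(4),b.round(4),e.round(4),"pad est",((b+e)/2).round(4))
t=[g(q,.014) for q in((18,283),(65,308),(212,155),(165,128))];print("tray",np.round(t,4))
for q in((125,177),(200,105)):print("cab",ray(d,q,0).round(3))
E
```

```text
mat [ 0.5584 -0.0811  0.003 ] 82.97802278051476 0.3961803262701225
sock [0.4203 0.1382 0.05  ] foot [0.4168 0.1364 0.    ]
pad [ 0.4456 -0.3691  0.005 ]
abc [ 0.5466 -0.3736  0.054 ] [ 0.4978 -0.3679  0.054 ] [ 0.3924 -0.3579  0.054 ] pad est [ 0.4451 -0.3629  0.054 ]
tray [[ 0.5743 -0.3992  0.014 ]
 [ 0.5789 -0.3455  0.014 ]
 [ 0.3696 -0.3281  0.014 ]
 [ 0.3601 -0.3867  0.014 ]]
cab [ 0.6   -0.583  0.   ]
cab [ 0.205 -0.561  0.   ]
```

```bash
python3 - <<'E'
from bench import *
from h import *
import cv2
h=82.5; K=np.array([.5584,-.0811,0])-.115*u(83)
move_l(P(K,.16),.15,Q(h)); move_l(P(K,.095),.15); move_l(P(K,.0835),.04); hold(.2)
s=state();print(s["time"],s["ee_pos"],s["ft_force"])
gripper_open(); move_l(P(K,.18),.2)
k=np.array([.4195,.1375,0])
move_to(P(k,.15),Q(0)); 
d=get_image("scene");np.savez("scene5.npz",**d)
def green(d):
    v=cv2.cvtColor(d["frame"],cv2.COLOR_BGR2HSV); m=cv2.inRange(v,(50,120,60),(75,255,255))
    n,l,st,ce=cv2.connectedComponentsWithStats(m); return [(ce[i].round(1),st[i,4]) for i in range(1,n) if st[i,4]>20]
print(green(d))
for c,a in green(d): print(ray(d,c,.005).round(4))
d=get_image("side")
for c,a in green(d): print("side",c,a,ray(d,c,.005).round(4))
w=get_image("wrist");np.savez("wrist5.npz",**w)
print(w["camera_matrix"],w["view"].round(3))
f=np.vstack([np.hstack([cv2.resize(np.load("scene5.npz")["frame"][140:275,165:340],(500,386),interpolation=cv2.INTER_CUBIC),np.zeros((386,300,3),np.uint8)]),np.zeros((200,800,3),np.uint8)])
f[386:586,:320]=cv2.resize(w["frame"],(320,200)); f[386:586,400:800]=0
c=w["frame"][100:300,200:440]; f[:200,500:740]=c
cv2.imwrite("pics/p10.png",f)
s=state();print(s["time"],s["ee_pos"])
E
```

```text
21.475 [ 0.54462782 -0.19531446  0.08384503] [ 0.23237526 -0.57058394 -0.91955272]
[(array([205.8, 165.7]), np.int32(57)), (array([258.5, 297.8]), np.int32(746))]
[ 0.4457 -0.3699  0.005 ]
[0.78   0.0303 0.005 ]
side [416.9 218.1] 736 [0.7898 0.0438 0.005 ]
side [358.5 353.4] 80 [ 0.4453 -0.3618  0.005 ]
[[309.70691629   0.         319.32886544]
 [  0.         309.70691629 191.4339092 ]
 [  0.           0.           1.        ]] [[ 1.     0.001 -0.001 -0.42 ]
 [-0.001  0.966 -0.258 -0.121]
 [ 0.001  0.258  0.966 -0.347]
 [ 0.     0.     0.     1.   ]]
24.8833 [0.41971811 0.13716747 0.14993414]
```

View pics/p10.png

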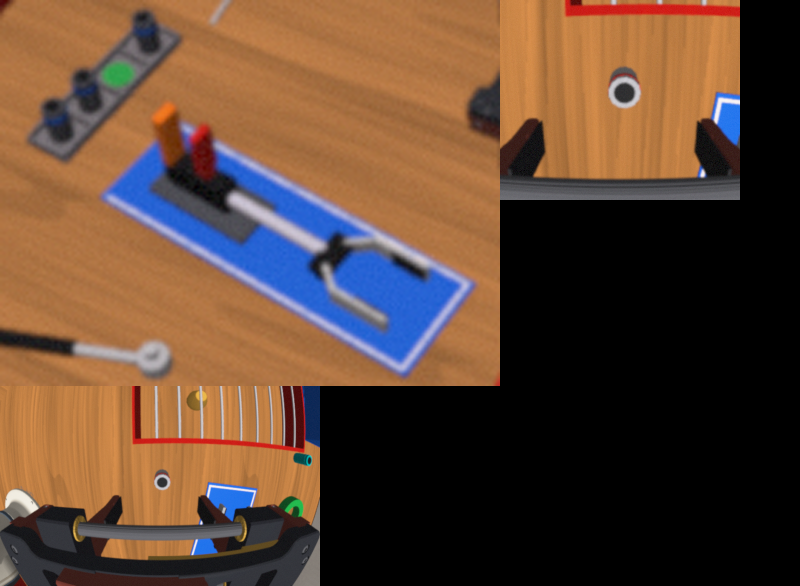

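The grabber is parked on the mat with its jaws towards the cross line, and the socket stands upright at wrist pixel (324,192). I'll pick it up and refine the pad position with the wrist camera.

```bash
cat >> h.py <<'E'
import cv2
def fray(d,uv,z):
    K=d["camera_matrix"];V=d["view"]
    a=cv2.fisheye.undistortPoints(np.float64([[uv]]),K,np.zeros(4))[0,0]
    R=V[:3,:3];o=-R.T@V[:3,3];w=R.T@np.array([a[0],-a[1],-1]);return o+w*(z-o[2])/w[2]
E
python3 - <<'E'
from bench import *
from h import *
k=fray(np.load("wrist5.npz"),(324,192),.05); print("sock wrist",k.round(4))
k=(k+np.array([.4203,.1382,0]))/2; print(k)
move_l(P(k,.15),.1); move_l(P(k,.027),.12); s=state();print(s["ft_force"])
close(); s=state();print(s["time"],s["finger_gap"],s["finger_force"])
move_l(P(k,.15),.15); s=state();print(s["finger_gap"])
hp=np.array([.4455,-.366,0])+[.04,0,0]
move_to(P(hp,.15),Q(84))
w=get_image("wrist");np.savez("wrist6.npz",**w)
m=cv2.inRange(cv2.cvtColor(w["frame"],cv2.COLOR_BGR2HSV),(50,120,60),(75,255,255))
n,l,st,ce=cv2.connectedComponentsWithStats(m)
for i in range(1,n):
    if st[i,4]>20: print(st[i],ce[i],fray(w,ce[i],.005).round(4))
s=state();print(s["time"],s["ee_pos"],s["finger_gap"])
E
```

```text
sock wrist [0.4237 0.1383 0.05  ]
[0.4220238  0.13824368 0.025     ]
[ 0.11800098  0.1549721  -0.00695177]
27.275 0.026370030107977553 29.998745620250702
0.026633627696073105
[ 295  127   36   36 1023] [312.56402737 144.41055718] [ 0.4476 -0.3689  0.005 ]
30.3583 [ 0.48587091 -0.36528268  0.15001266] 0.02623366552605909
```

```bash
python3 - <<'E'
from bench import *
from h import *
p=np.array([.4468,-.3685,0])
move_l(P(p,.15),.1); move_l(P(p,.05),.12)
for z in(.036,.034,.033,.032):
    move_l(P(p,z),.02); f=state()["ft_force"]; print(z,f.round(1))
    if f[2]>1.5: break
hold(.3); gripper_open(); move_l(P(p,.16),.15); 
q=p+[.04,0,0]; move_l(P(q,.2),.15); hold(.3)
w=get_image("wrist");np.savez("wrist7.npz",**w)
d=get_image("scene");np.savez("scene7.npz",**d)
# silver socket top: bright, unsaturated pixels near the pad; tested by code
v=cv2.cvtColor(w["frame"],cv2.COLOR_BGR2HSV)
m=cv2.inRange(v,(0,0,150),(180,50,255)); n,l,st,ce=cv2.connectedComponentsWithStats(m)
for i in range(1,n):
    if st[i,4]>60: print(st[i],ce[i].round(1),fray(w,ce[i],.054).round(4))
f0=np.load("scene0.npz")["frame"].astype(int)
# anything unexpectedly changed?
D=(np.abs(d["frame"].astype(int)-f0).max(2)>45).astype(np.uint8); D=cv2.morphologyEx(D,cv2.MORPH_OPEN,np.ones((2,2)))
n,l,st,ce=cv2.connectedComponentsWithStats(D)
for i in range(1,n):
    if st[i,4]>12: print("diff",st[i])
s=state();print(s["time"],s["ft_force"])
E
```

```text
0.036 [ 0.   0.3 -0.3]
0.034 [-0.  -0.5 -1.6]
0.033 [ 0.5  0.4 -0.7]
0.032 [ 0.  -0.3  0.5]
[  25    0   44  255 2388] [ 39.3 128.1] [ 0.3701 -0.7321  0.054 ]
[  89    0   42  243 2323] [102.8 122.1] [ 0.3882 -0.6081  0.054 ]
[350   0  13  37 185] [356.2  18.4] [ 0.3277 -0.3172  0.054 ]
[ 131    3   49  267 2314] [148.3 133. ] [ 0.4123 -0.5454  0.054 ]
[291  66  50   3  79] [312.7  66.6] [ 0.373  -0.3639  0.054 ]
[ 298   69   46  173 1283] [325.  168.1] [ 0.4725 -0.3623  0.054 ]
[291  70   8 174 242] [294.3 149.5] [ 0.451  -0.3901  0.054 ]
[ 295   70   44   88 2469] [316.6 116.1] [ 0.4211 -0.3652  0.054 ]
[406 156 210  49 859] [522.7 168.6] [ 0.4926 -0.1355  0.054 ]
[300 205  40  37 668] [320.1 218.3] [ 0.5238 -0.3725  0.054 ]
[512 209  60  12 625] [540.5 214. ] [ 0.5526 -0.1     0.054 ]
[558 226  47  18 194] [581.  237.1] [ 0.6005 -0.0079  0.054 ]
[440 247  30   5  85] [454.8 248.8] [ 0.5787 -0.2236  0.054 ]
[ 586  347   54   53 1827] [619.2 379.2] [1.1127 0.3959 0.054 ]
diff [  130     0   302   215 24007]
diff [400   0  17  22 234]
diff [419   0  30  20 339]
diff [417  20  10   5  37]
diff [417  29  14   6  52]
diff [406  32  28  15 234]
diff [336  67  13  27 221]
diff [365  95  27  25 299]
diff [178 101  18  14 109]
diff [185 104  26  39 462]
diff [168 112  12  17 114]
diff [200 154   6   6  25]
diff [204 161   7   8  48]
diff [222 179   5   5  13]
diff [231 185   4   8  23]
diff [220 190   5  13  32]
diff [243 207   4   6  17]
diff [266 218  16  11  50]
diff [250 220   6   6  17]
diff [284 222   3   5  14]
diff [267 225  35  33 271]
diff [296 226  21  14 140]
diff [372 279  11  12  84]
diff [372 292   6   3  14]
36.7583 [-0.15096483  0.00935332  1.41780549]
```

The scene difference shows only the grabber, the arm and the socket changed. I'll check the socket's pose from the wrist depth, without another picture.

```bash
python3 - <<'E'
from h import *
w=np.load("wrist7.npz");K=w["camera_matrix"];T=np.linalg.inv(w["view"])
yy,xx=np.mgrid[0:400,0:640]; pts=np.float64(np.c_[xx.ravel(),yy.ravel()])
a=cv2.fisheye.undistortPoints(pts[:,None],K,np.zeros(4))[:,0]; Z=w["depth"].ravel()
p=(np.c_[a[:,0]*Z,-a[:,1]*Z,-Z]@T[:3,:3].T+T[:3,3])
m=(Z>0)&(p[:,2]>.046)&(p[:,2]<.07)&(p[:,0]>.35)&(p[:,0]<.6)&(p[:,1]>-.42)&(p[:,1]<-.31)
n,l,st,ce=cv2.connectedComponentsWithStats(m.reshape(400,640).astype(np.uint8))
for i in range(1,n):
    if st[i,4]>40:
        q=p[(l==i).ravel()]; c=w["frame"][l==i].mean(0); print(st[i],((q.min(0)+q.max(0))/2).round(4),np.ptp(q,axis=0).round(4),np.median(q[:,2]).round(4),c.round())
f=w["frame"];g=cv2.inRange(cv2.cvtColor(f,cv2.COLOR_BGR2HSV),(50,120,60),(75,255,255));ys,xs=np.nonzero(g)
pg=p.reshape(400,640,3)[g>0];pg=pg[(np.abs(pg[:,0]-.447)<.03)&(np.abs(pg[:,1]+.368)<.03)];print("pad visible",len(pg),pg.min(0).round(4),pg.max(0).round(4))
E
```

```text
[305  75  29  28 639] [ 0.3945 -0.3601  0.051 ] [0.0269 0.0271 0.0094] 0.0535 [89. 80. 79.]
[302 128  27  29 624] [ 0.4461 -0.3695  0.0509] [0.0278 0.0258 0.0093] 0.0534 [149. 147. 150.]
[306 180  28  28 603] [ 0.4987 -0.3705  0.0509] [0.0274 0.0276 0.0097] 0.0533 [85. 76. 74.]
[308 226  26  26 537] [ 0.548  -0.3747  0.0506] [0.0277 0.0266 0.0092] 0.0533 [80. 72. 71.]
pad visible 83 [ 0.4303 -0.3828  0.0027] [ 0.4537 -0.3519  0.007 ]
```

The socket is upright in the empty bay. Its top is at the same height as its neighbours, it is about 1.5 mm from the pad centre, and the other three sockets are standing in place. Handing in.

```bash
python3 - <<'E'
from bench import *
print(job_done(), state()["time"])
E
```

```text
the job is handed in; nothing more can be done
the job is handed in; nothing more can be done
```

I handed the job in, with the last robot motion ending at about 37 s of the 64 s limit: the socket stands upright on the green pad, the grabber is back on its mat with its jaws towards the cross line, and the final images showed nothing else moved.

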